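# Hold the frame clamp's lock open with its drive key

### The job

Release the lock of the picture-frame clamp: take the drive key (the one whose wooden handle is longer at one end, the long end lying over the raised rib on its shaft) out of the rack, push its shaft into the upright hub of the clamp, turning it until the rib slips into the keyway, and keep pushing against the spring until the collar is fully down on the hub. Finish while still gripping the drive key and holding it fully down, because the spring pushes it out again; leave the other key and everything else on the table where it stands.

Things in the scene. Friction and masses are not known exactly. Their poses are not given: they have to be found in the camera images.
- drive_key: Key to use, upright in one of the rack's holes. Origin: centre of the shaft's lower end (in the rack 15 mm above the table), z up. Steel shaft 18 mm diameter, z = 0 to 45 mm, lowest 5 mm tapered. A rib (the key) 6 mm wide sticks out towards +x, to 15 mm from the axis, z = 16 to 40 mm. Collar 44 mm diameter, z = 45 to 53 mm, rests on the rack. Mass 0.15 to 0.29 kg. Lifts straight out.
- drive_key_grip (a point): Point on the drive key's axis 80 mm above its lower end, in its dark wooden handle: flat-sided, z = 53 to 98 mm over the shaft's lower end, 18 mm thick (along y), 64 mm long (along x, from -22 to +42 mm off the axis). The long end (+x) lies over the shaft's rib, which is hidden in the rack. Axes as the drive key's.
- square_key: Another key in the rack's other hole, NOT to be used: plain 14 mm square shaft, no rib, same collar and handle heights; handle shorter and symmetric, 44 mm long (along x), 18 mm thick. Origin at the shaft's lower end, z up.
- rack: Fixed plywood rack, 70 (x) x 200 (y) x 60 mm tall, with two 33 mm square through holes centred at y = +60 and -60 mm; origin at the centre of its underside. The two keys may stand in either hole.
- hub_mouth (a point): Centre of the upper face of the clamp's upright steel hub, 70 mm above the table, z up. Hub 56 mm diameter, fixed, cannot turn. Round bore 20 mm diameter; a keyway 8 mm wide runs down its full depth on the +x side, open to the hub's outside: a slot in the face. If misaligned, the rib rests on the face with the shaft's end 16 mm below it; aligned within about 4 degrees it slides in.
- plunger (a joint): Sprung brass lock pin at the bottom of the hub's bore: 0 when up (its top 31 mm below the hub's face), grows in metres as the shaft's end presses it down. It takes 4.4 N to start and 10.7 N at 0.014, where the key's collar meets the hub's face (shaft's end 45 mm below the face). The key's weight alone does not press it.
- clamp: Fixed grey bench clamp for picture stretcher frames that carries the hub; origin on the table below the hub's axis. Base 160 x 130 x 20 mm (x from -60 to 100 mm), jaws and wooden stretcher bars up to 50 mm tall on its +x side, out to x = 280 mm. Nothing within 55 mm of the hub's axis stands higher than the hub's face.
- paint_tub: Bystander, leave alone: white paint can, 90 mm across, 110 mm tall. Origin at the centre of its underside.
- gesso_jar: Bystander, leave alone: glass jar with black lid, 68 mm across, 85 mm tall. Origin at the centre of its underside.
- brush_tin: Bystander, leave alone: open steel tin 76 mm across, 100 mm tall, with brushes standing in it up to 230 mm. Origin at the centre of its underside.
- tape_roll: Bystander, leave alone: roll of paper tape lying flat, 90 mm across, 25 mm tall. Origin at the centre of its underside.
- palette_knife: Bystander, leave alone: palette knife lying flat, about 200 mm long, along its own x; origin near its middle.
- varnish_bottle: Bystander, leave alone: amber bottle, 56 mm across, 130 mm tall. Origin at the centre of its underside.
- corner_block: Bystander, leave alone: small pale wooden block 70 x 50 x 30 mm. Origin at the centre of its underside.
Mind the look-alikes: they are no part of the job. Leave any pink or yellow look-alike of the drive_key alone.

How it is judged:
On the way, in this order (a step that is already met when the one before it is completed fails the run):
1. the drive key is gripped and lifted clear of the rack (height (world z) of drive_key above 0.062 m and contact force between the fingers and drive_key above 1 N), for 0.1 s.
2. its rib has slipped into the hub's keyway (z of drive_key in the frame of hub_mouth below -0.02 m and horizontal distance between drive_key and hub_mouth below 0.005 m and angle between the x axis of drive_key and the x axis of hub_mouth, either way round below 0.15 rad and angle between drive_key's own z axis and vertical below 0.12 rad), for 0.1 s.
At the end, for the whole second after the job is handed in: The drive key is in the hub's keyway, upright within 7 degrees, its tip at least 42 mm below the hub's face (collar within 3 mm of fully down) and its axis within 5 mm of the hub's, pressing the lock pin down by at least 11 mm against its spring, at rest, and still gripped by the fingers (over 2 N) (z of drive_key in the frame of hub_mouth below -0.042 m and horizontal distance between drive_key and hub_mouth below 0.005 m and angle between the x axis of drive_key and the x axis of hub_mouth, either way round below 0.15 rad and angle between drive_key's own z axis and vertical below 0.12 rad and value of joint plunger above 0.011 m and contact force between the fingers and drive_key above 2 N and linear speed of drive_key below 0.02 m/s); the arm keeps its last pose, push and grip.
It fails at once if the other key was moved over 30 mm (distance of square_key from where it was at the start of the episode above 0.03 m).
It fails at once if something else standing on the table was moved over 30 mm (distance of any of paint_tub, gesso_jar, brush_tin, tape_roll, palette_knife, varnish_bottle, corner_block from where it was at the start of the episode above 0.03 m).
It also fails if it takes over 51 s, if anything falls off the work surface, if the arm or the gripper's body presses on something with over 40 N, if the wrist force passes 120 N, or if a joint passes its speed limit or range.

### The arm

A 7-joint arm with a two-finger parallel gripper is mounted at the origin on the work surface. World frame = base frame: x ahead of the robot, y to its left, z up, the work surface at z = 0. Lengths are in m, angles in rad, forces in N, time in s.
With the tool pointing down it reaches from about 0.35 to 0.9 m from the base axis. Payload 8.1 kg.
Tool frame: the origin (TCP) lies midway between the tips of the shut fingers; the grasp point (between the pads) lies 19 mm behind it; z points along the fingers, y is the direction in which the jaws open and shut (so a half turn about z gives the same grasp; the last joint's range is limited). The gripper opens to 92 mm and grips with 3 to 60 N. Pads are 19 mm wide; open, the fingers measure 130 mm over their backs; the gripper's body (75 mm by 190 mm) begins 47 mm behind the grasp point.
Start: joints at [-1.247, 0.434, 0.025, 1.573, -0.012, 1.134, -0.075], TCP at [0.259, 0.569, 0.227] pointing down, gripper open.
Joint ranges: [-2.62, 2.62], [-0.44, 2.09], [-1.27, 1.32], [0.08, 2.57], [-1.32, 4.46], [0.12, 2], [-2.74, 2.74]. Speed limits (rad/s): [2.22, 2.22, 3.01, 3.01, 3.14, 3.14, 3.14].

### API

Orientations are given as a rotation vector (axis times angle).
In Python, from cell import monitor, get_image, get_calibration, workorder, look_for, masks_of gives the robot as it stands.
- The arm moves only by the shell command python3 -m crank 'ROWS' [FORCE]. ROWS is JSON, a list of rows, each a list of 3 entries, a list of its own where there are three numbers: the shift along the tool's x, y, z in cm, then the turn about the tool's z in degrees, then the closure in counts, from 0 (fully open) to 255 (shut). A call has 1 to 5 rows; each row shifts and turns the commanded pose from where the row before left it, along the tool's axes as they then stand; what a row does not reach is not made up. A row lasts 1/10 s, in which the tool goes at most 50 mm and 8.59 degrees, less where a joint would pass 70% of its speed; a pose out of reach is approached as far as the arm can. A call with a gripper value outside its range is refused whole. The fingers move at their own pace and stop on an object; FORCE is the grip in N (left out, the last holds). Time passes only in rows, so rows that do not move let the fingers close. It gives the time, the measured TCP pose, the force and the opening at its end, in the units of the state.
- monitor.observe(): the state, without advancing time (a new reading comes with each control period).
- get_image(name): name is "side" or "top"; returns (picture, depth): 400x640x3 uint8, red, green, blue; 400x640 float32, m along the optical axis (not along the pixel's ray), 0 where there is no reading.
- get_calibration(name): a dict with "fx", "fy", "cx", "cy" (pixels), "R" (3x3) and "t" (3): a world point X has camera coordinates R X + t. Camera axes: x right, y down, z forward; pixel columns grow to the right and rows downward; lengths in m; the calibration is good to about 2 mm. A picture is of the moment at which its call begins. get_calibration takes no time and is no camera call.
- workorder.sign_off(): hands the job in, once; it reports no verdict.
Trained networks look in the newest picture that a camera, given by its name, has taken for a name from the list of things; names that differ only in an ending like _2 or _b are one class to them, and where a whole thing is asked for, a point or a joint stands for the part that bears it (a point fixed in the world has none). Each returns a list of dicts, best first, with "score" (0 to 1); they miss things now and then, are a little off and sometimes report something else, mostly with a low value. They report only what shows in the picture. A call takes as long as a camera call. They do not tell look-alikes from the thing itself.
- look_for(label, camera): "location" ([x, y, z] in m, in world coordinates, good to about 4 mm: the middle of the surface that is visible of it).
- masks_of(label, camera): "region" (400x640 bool, what is visible of it).
The state is a dict: "clock": time; "joints": joint angles; "dq": joint speeds; "joint_efforts": joint torques, N m; "position": TCP position; "ee_rot": TCP orientation; "force": force on the tool from outside, world axes, zero at the start; "ft_torque": the same for the moment, N m; "width": opening from 0.0 (shut) to 1.0 (fully open).
Only numpy, scipy, OpenCV 4.12 (cv2) and the standard library are available. Lean on these libraries where they do the work, as an engineer would, in place of code of your own. Each camera call takes 0.05 s, during which the arm holds its last target.

## Working session

There is one attempt and no reset: what is moved stays moved. The work goes in short steps, Python scripts to look and compute and a shell command to move; the robot and the scene stay as the last step left them, time stands still between calls to the robot, and variables do not carry over. Pictures are saved under pics/ and viewed, and the job is handed in when it is done.

```bash
ls; mkdir -p pics; python3 - <<'E'
from cell import monitor,get_image,get_calibration
import cv2
s=monitor.observe();print(s)
for n in("side","top"):
    p,d=get_image(n);cv2.imwrite(f"pics/{n}0.png",p[:,:,::-1]);c=get_calibration(n);print(n,c)
E
```

```text
pics
{'clock': 0.0, 'joints': array([-1.24658915,  0.43519483,  0.02498554,  1.57410735, -0.01158074,
        1.1339827 , -0.07510808]), 'dq': array([-6.21332469e-04,  2.80747620e-04, -7.51140917e-05, -4.88478128e-04,
       -1.32239371e-03, -2.00622217e-04, -2.74927371e-03]), 'joint_efforts': array([-9.25662462e-04, -6.67833567e+01,  9.84437875e-01, -3.14466190e+01,
       -6.06315164e-02,  4.25625255e-02,  1.19020106e-04]), 'position': array([0.25858251, 0.56843827, 0.22595864]), 'ee_rot': array([-6.65439217e-01, -3.07013700e+00,  2.41669824e-03]), 'force': array([ 0.22040597,  0.18708715, -0.35787022]), 'ft_torque': array([ 0.01615169, -0.02029607, -0.03234786]), 'width': 0.9988097173017614}
side {'fx': 474.9327122492309, 'fy': 474.9327122492309, 'cx': 330.69248187872637, 'cy': 197.8752756500963, 'R': array([[ 0.96206622, -0.27225455,  0.0174941 ],
       [-0.19677963, -0.73691566, -0.64670943],
       [ 0.18896127,  0.61873482, -0.76253581]]), 't': array([-0.52805669,  0.11964744,  1.69914667])}
top {'fx': 386.51999717715853, 'fy': 386.51999717715853, 'cx': 318.7775531221574, 'cy': 197.76941646904874, 'R': array([[-5.74321626e-03, -9.99982837e-01, -1.15804098e-03],
       [-9.88994920e-01,  5.85130964e-03, -1.47833727e-01],
       [ 1.47837965e-01,  2.96255585e-04, -9.89011551e-01]]), 't': array([-0.01483425,  0.53898874,  1.09818944])}
```

View pics/side0.png

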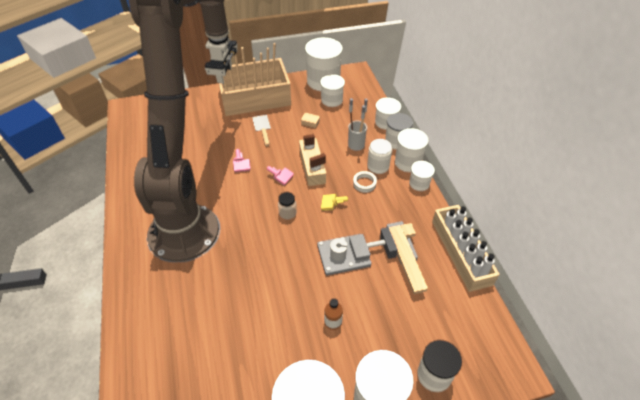

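View pics/top0.png

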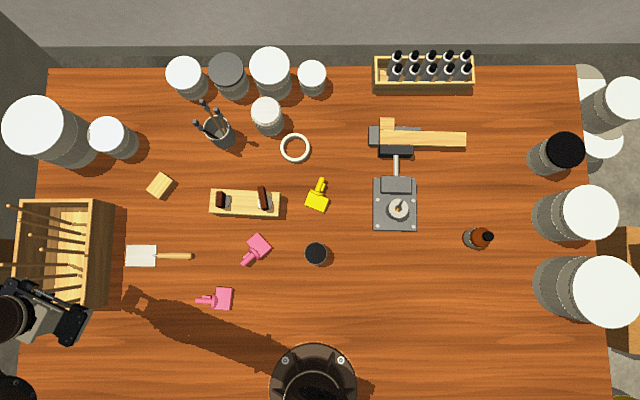

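The top view shows the rack at about (245,203), with dark-handled keys at (220,199) and (264,197). The hub is at (398,209). The pink parts at (257,248) and (217,298) and the yellow one at (318,195) are look-alikes lying on the table. I'll enlarge and measure the keys and hub next.

```bash
cat >h.py <<'E'
import numpy as np,cv2
from cell import *
def pts(d,cal,mask=None):
    v,u=np.nonzero((d>0) if mask is None else (mask&(d>0)))
    z=d[v,u];X=np.stack([(u-cal['cx'])*z/cal['fx'],(v-cal['cy'])*z/cal['fy'],z],1)
    return (X-cal['t'])@cal['R'],u,v
E
python3 - <<'E'
from h import *
p,d=get_image("top");c=get_calibration("top")
a=cv2.resize(p[175:230,200:290],None,fx=6,fy=6,interpolation=cv2.INTER_CUBIC)
b=cv2.resize(p[180:235,365:425],None,fx=6,fy=6,interpolation=cv2.INTER_CUBIC)
cv2.imwrite("pics/c_keys.png",a[:,:,::-1]);cv2.imwrite("pics/c_hub.png",b[:,:,::-1])
X,u,v=pts(d,c)
for nm,(u0,u1,v0,v1),(z0,z1) in [("L",(205,240,180,220),(.095,.13)),("R",(245,285,175,220),(.095,.13)),("rack",(200,290,180,225),(.05,.066)),("hub",(380,420,190,225),(.06,.08)),("base",(365,425,175,235),(.012,.03))]:
    m=(u>=u0)&(u<u1)&(v>=v0)&(v<v1)&(X[:,2]>z0)&(X[:,2]<z1);P=X[m]
    if len(P)<5: print(nm,len(P));continue
    r=cv2.minAreaRect(P[:,:2].astype(np.float32)*1000)
    print(nm,len(P),P.mean(0).round(4),np.median(P[:,2]).round(4),r)
for l in("drive_key","square_key","hub_mouth","rack","clamp","drive_key_grip"):
    try:
        for cam in("top",): print(l,[(round(o['score'],2),np.round(o['location'],3)) for o in look_for(l,cam)])
    except Exception as e: print(l,e)
E
```

```text
L 123 [0.5282 0.2578 0.1108] 0.112 ((528.51171875, 259.2046203613281), (18.524917602539062, 42.57756805419922), 88.25428771972656)
R 165 [0.5307 0.1391 0.1117] 0.1124 ((531.8845825195312, 140.0100555419922), (63.036441802978516, 18.206195831298828), 10.79532241821289)
rack 1257 [0.5235 0.1974 0.06  ] 0.06 ((525.9171142578125, 199.1051025390625), (200.70245361328125, 70.610107421875), 86.60266876220703)
hub 263 [ 0.5028 -0.2424  0.0695] 0.0698 ((504.54583740234375, -242.82855224609375), (54.586856842041016, 54.41667556762695), 87.1360855102539)
base 1470 [ 0.508  -0.2401  0.0201] 0.02 ((523.9668579101562, -244.49893188476562), (129.76443481445312, 159.39105224609375), 88.62739562988281)
drive_key [(0.94, array([0.392, 0.166, 0.026])), (0.75, array([0.526, 0.134, 0.115])), (0.71, array([0.249, 0.272, 0.023])), (0.59, array([ 0.542, -0.019,  0.029]))]
square_key [(0.69, array([0.529, 0.25 , 0.109])), (0.45, array([0.582, 0.45 , 0.033])), (0.3, array([0.766, 0.128, 0.114]))]
hub_mouth [(0.69, array([ 0.501, -0.246,  0.073])), (0.17, array([0.527, 0.248, 0.11 ]))]
rack [(0.91, array([0.521, 0.195, 0.06 ])), (0.37, array([0.767, 0.127, 0.111]))]
clamp []
drive_key_grip [(0.94, array([0.399, 0.166, 0.024])), (0.92, array([0.25 , 0.266, 0.026])), (0.75, array([ 0.543, -0.015,  0.03 ])), (0.58, array([0.526, 0.135, 0.111]))]
```

View pics/c_keys.png

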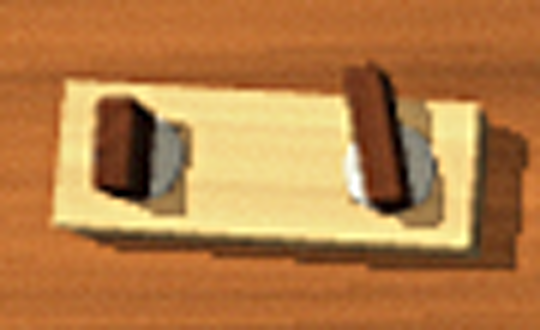

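View pics/c_hub.png

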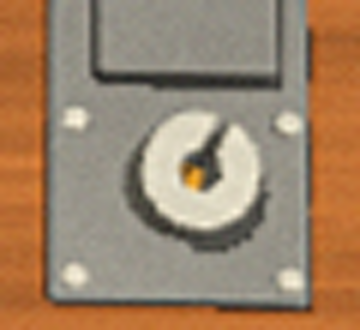

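The right-hand key at (264,197) is the drive key. Its handle measures 63 mm against 43 mm for the left one, and the long end points away from the robot (+x). The hub crop shows the slot pointing up and to the right. I'll rectify the hub's face plane to get an accurate slot angle.

```bash
python3 - <<'E'
from h import *
from scipy.ndimage import map_coordinates
S=0.04; n=400
out=[]
for cam in("top","side"):
    p=np.mean([get_image(cam)[0].astype(float) for _ in range(4)],0);c=get_calibration(cam)
    # rectified grid: rows = -x (up is +x), cols = -y
    xx=0.504+S*(1-2*np.arange(n)/n)[:,None]+0*np.zeros((1,n)); yy=-0.243+S*(1-2*np.arange(n)/n)[None,:]+np.zeros((n,1))
    X=np.stack([xx,yy,np.full_like(xx,.07)],-1)@c['R'].T+c['t']
    u=X[...,0]/X[...,2]*c['fx']+c['cx'];v=X[...,1]/X[...,2]*c['fy']+c['cy']
    R=np.stack([map_coordinates(p[...,k],[v,u],order=3) for k in range(3)],-1).clip(0,255).astype(np.uint8)
    out.append(R)
    g=R.mean(-1)
    # face threshold and outer circle
    best=None
    ang=np.deg2rad(np.arange(0,360,2))
    gf=g
    for cx in np.arange(.496,.513,.001):
        for cy in np.arange(-.252,-.234,.001):
            def prof(r,a): 
                x=cx+r*np.cos(a);y=cy+r*np.sin(a)
                return map_coordinates(gf,[(1-(x-.504)/S)*n/2,(1-(y+.243)/S)*n/2],order=1,mode='nearest')
            s=np.median(prof(.0265,ang)-prof(.0295,ang))
            s=np.minimum(prof(.0265,ang)-prof(.0295,ang),60).mean()
            if best is None or s>best[0]:best=(s,cx,cy)
    print(cam,best)
    _,cx,cy=best
    for r in(.014,.018,.022,.025):
        a=np.deg2rad(np.arange(-80,41,4));x=cx+r*np.cos(a);y=cy+r*np.sin(a)
        q=map_coordinates(g,[(1-(x-.504)/S)*n/2,(1-(y+.243)/S)*n/2],order=1)
        w=np.clip(np.percentile(q,70)-15-q,0,None);print(r,q.round().astype(int),'centroid',(np.rad2deg((a*w).sum()/w.sum())).round(1))
cv2.imwrite("pics/rect.png",np.hstack(out)[:,:,::-1])
E
```

```text
top (np.float64(54.78008359138374), np.float64(0.504), np.float64(-0.244))
0.014 [215 214 213 212 213 214 217 216 202 173 135  99  73  61  60  71  94 128
 165 196 214 219 217 215 215 216 218 218 217 216 215] centroid -25.6
0.018 [207 207 208 208 208 208 208 212 215 210 184 136  84  58  68 104 148 185
 207 215 214 212 209 207 206 205 205 206 208 210 211] centroid -26.5
0.022 [206 207 206 205 208 211 214 217 218 217 203 158 104  94 125 161 190 213
 223 219 214 213 211 208 208 208 207 206 208 208 207] centroid -28.1
0.025 [215 211 211 216 217 215 220 226 225 226 220 177 122 112 138 167 197 215
 216 214 212 212 214 215 216 214 209 206 209 210 211] centroid -27.8
side (np.float64(28.01379214041787), np.float64(0.504), np.float64(-0.248))
0.014 [241 241 240 240 238 237 235 230 224 215 204 191 181 174 171 173 178 186
 196 206 216 224 229 233 235 236 237 238 238 238 238] centroid -22.5
0.018 [244 243 243 242 242 241 241 239 237 232 222 208 191 177 172 176 187 200
 213 224 232 237 239 240 241 241 242 242 242 242 242] centroid -22.9
0.022 [240 241 241 242 243 243 242 242 241 239 234 222 203 182 171 177 193 211
 226 235 241 242 242 241 241 241 241 241 242 242 242] centroid -22.9
0.025 [228 230 232 234 235 235 234 235 235 232 227 216 199 180 169 176 194 213
 227 236 239 239 239 238 237 237 237 238 239 241 242] centroid -23.6
```

View pics/rect.png

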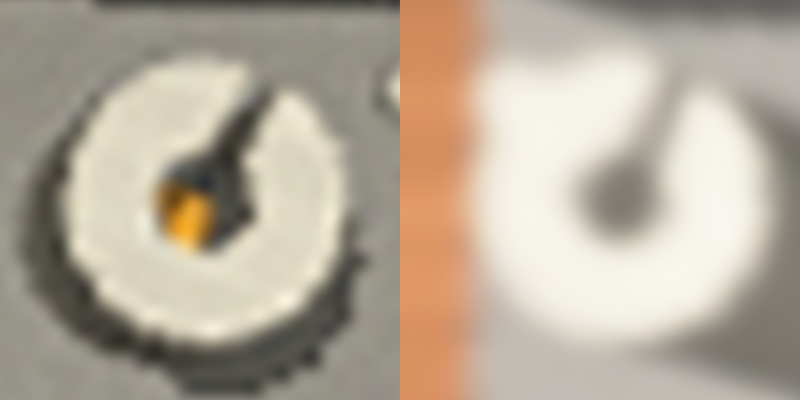

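The hub is at about (0.504, -0.245). The keyway points at about -27° (-28° from the top camera, -25° from the side), so I may need a small angle search. Next I'll check the path for obstacles and work out the tool axes.

```bash
cat >>h.py <<'E'
from scipy.spatial.transform import Rotation as Ro
def go(x,y,z,yaw=None,s=None):
    """delta to target in current tool axes (cm) ; yaw = heading of tool x in world deg"""
    s=s or monitor.observe();R=Ro.from_rotvec(s['ee_rot']).as_matrix()
    h=np.rad2deg(np.arctan2(R[1,0],R[0,0]))
    d=R.T@(np.array([x,y,z])-s['position'])*100
    print('clk',round(s['clock'],2),'pos',s['position'].round(4),'xheading',h.round(2),'tilt z',R[:,2].round(3),'F',s['force'].round(1),'w',round(s['width'],3),'j7',s['joints'][6].round(2))
    print('delta tool cm',d.round(2))
    if yaw is not None:
        t=-(yaw-h); t=(t+180)%360-180; print('turn deg (tool z down: + is cw from above)',t.round(2),'or',((t+360)%360-180).round(2))
E
python3 - <<'E'
from h import *
go(.522,.1385,.20,10.8)
d=get_image("top")[1];X,u,v=pts(d,get_calibration("top"))
a=np.array([.259,.568]);b=np.array([.522,.1385]);L=np.linalg.norm(b-a);e=(b-a)/L
q=X[:,:2]-a;s=q@e;t=q@[-e[1],e[0]]
for k in np.arange(0.0,L+.1,.05):
    m=(s>k)&(s<k+.05)&(abs(t)<.12)&(X[:,2]<.5); print(k.round(2),X[m,2].max().round(3) if m.any() else None)
E
```

```text
clk 0.85 pos [0.2588 0.5689 0.2267] xheading 155.54 tilt z [ 0.  0. -1.] F [ 0.  -0.5 -0.4] w 0.997 j7 -0.08
delta tool cm [-41.78 -28.28   2.67]
turn deg (tool z down: + is cw from above) 144.74 or -35.26
0.0 0.481
0.05 0.397
0.1 0.01
0.15 0.025
0.2 0.024
0.25 0.007
0.3 0.007
0.35 0.119
0.4 0.117
0.45 0.118
0.5 0.118
0.55 0.063
0.6 0.046
```

```bash
python3 -m crank '[[[-2,-1.4,0],0,0],[[-3.5,-2.4,0],0,0],[[-3.5,-2.4,0],0,0],[[-3.5,-2.4,0],0,0],[[-3.5,-2.4,0],0,0]]'; python3 -m crank '[[[-3.5,-2.4,0],0,0],[[-3.5,-2.4,0],0,0],[[-3.5,-2.4,0],0,0],[[-3.5,-2.4,0],0,0],[[-3.5,-2.4,0],0,0]]';python3 -m crank '[[[-3.5,-2.4,0],0,0],[[-3.3,-2.3,0.5],0,0],[[0,0,0],-7,0],[[0,0,0],-7,0],[[0,0,0],-7,0]]'; python3 -m crank '[[[0,0,0],-7,0],[[0,0,0],-7.2,0],[[0,0,0],0,0]]'; python3 -c "
from h import *
go(.522,.1385,.13,10.8)"
```

```text
clock: 1.4
position: [0.3595, 0.4011, 0.2269]
ee_rot: [0.665, 3.07, 0.001]
force: [1.7, 0.0, 0.2]
width: 1.002
clock: 1.9
position: [0.4692, 0.2194, 0.227]
ee_rot: [0.665, 3.07, 0.001]
force: [0.6, -0.3, -0.4]
width: 1.002
clock: 2.4
position: [0.511, 0.1495, 0.2217]
ee_rot: [0.088, 3.14, 0.0]
force: [0.2, 0.1, -0.3]
width: 1.003
clock: 2.7
position: [0.511, 0.1498, 0.2218]
ee_rot: [-0.297, 3.127, 0.0]
force: [0.1, -0.5, -0.0]
width: 1.002
clk 2.7 pos [0.511  0.1498 0.2218] xheading -169.15 tilt z [ 0.  0. -1.] F [ 0.1 -0.5 -0. ] w 1.002 j7 1.41
delta tool cm [-0.87 -1.32  9.18]
turn deg (tool z down: + is cw from above) -179.95 or 0.05
```

```bash
python3 -m crank '[[[-0.87,-1.32,0],0,0],[[0,0,3],0,0],[[0,0,3],0,0],[[0,0,3],0,0],[[0,0,0],0,0]]'; python3 - <<'E'
from h import *
go(.522,.1385,.076,10.8)
p=get_image("side")[0];cv2.imwrite("pics/s1.png",cv2.resize(p[110:210,260:360],None,fx=6,fy=6,interpolation=cv2.INTER_CUBIC)[:,:,::-1])
E
```

```text
clock: 3.2
position: [0.5194, 0.1378, 0.1285]
ee_rot: [0.288, -3.122, 0.003]
force: [-0.2, -0.2, 0.1]
width: 0.999
clk 3.2 pos [0.5194 0.1378 0.1285] xheading -169.45 tilt z [-0.006 -0.002 -1.   ] F [-0.2 -0.2  0.1] w 0.999 j7 1.44
delta tool cm [-0.3   0.03  5.25]
turn deg (tool z down: + is cw from above) 179.75 or -0.25
```

View pics/s1.png

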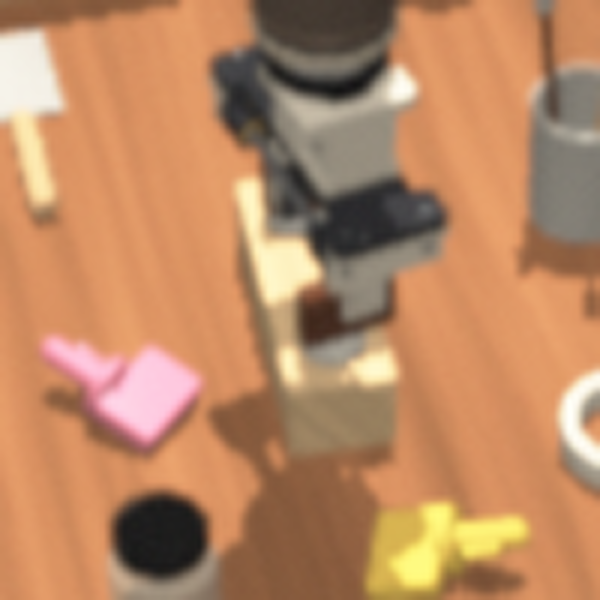

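The open jaws straddle the drive key's handle at crop (345,310), so I'll go down and grip it.

```bash
python3 -m crank '[[[-0.3,0,2],0,0],[[0,0,2],0,0],[[0,0,1.2],0,0],[[0,0,0],0,0],[[0,0,0],0,0]]' 30; python3 -c "
from h import *
go(.522,.1385,.076,10.8)"; python3 -m crank '[[[0,0,0],0,150],[[0,0,0],0,255],[[0,0,0],0,255],[[0,0,0],0,255],[[0,0,0],0,255]]' 30;python3 -m crank '[[[0,0,0],0,255],[[0,0,0],0,255],[[0,0,0],0,255]]'; python3 -c "
from h import *
go(.522,.1385,.076,10.8)"
```

```text
clock: 3.75
position: [0.5255, 0.1394, 0.0808]
ee_rot: [-0.293, 3.127, 0.0]
force: [1.0, -0.1, 1.0]
width: 1.001
clk 3.75 pos [0.5255 0.1394 0.0808] xheading -169.29 tilt z [ 0.001  0.    -1.   ] F [ 1.  -0.1  1. ] w 1.001 j7 1.46
delta tool cm [ 0.36 -0.02  0.48]
turn deg (tool z down: + is cw from above) 179.91 or -0.09
clock: 4.25
position: [0.5249, 0.1391, 0.0799]
ee_rot: [-0.294, 3.128, 0.0]
force: [0.6, 0.2, -1.0]
width: 0.612
clock: 4.55
position: [0.5248, 0.1391, 0.0797]
ee_rot: [0.294, -3.128, 0.0]
force: [-0.1, -0.7, 0.4]
width: 0.354
clk 4.55 pos [0.5248 0.1391 0.0797] xheading -169.26 tilt z [-0. -0. -1.] F [-0.1 -0.7  0.4] w 0.354 j7 1.46
delta tool cm [ 0.29 -0.01  0.37]
turn deg (tool z down: + is cw from above) 179.94 or -0.06
```

```bash
python3 -m crank '[[[0.27,0,0.35],0,150],[[0,0,0],0,150],[[0,0,0],0,255],[[0,0,0],0,255],[[0,0,0],0,255]]' 30;python3 -m crank '[[[0,0,0],0,255],[[0,0,0],0,255],[[0,0,0],0,255]]'; python3 -c "
from h import *
go(.522,.1385,.076,10.8)"
```

```text
clock: 5.05
position: [0.5223, 0.1385, 0.0763]
ee_rot: [-0.294, 3.128, -0.0]
force: [-0.2, -0.4, -0.1]
width: 0.198
clock: 5.35
position: [0.5223, 0.1385, 0.0763]
ee_rot: [-0.294, 3.128, -0.0]
force: [0.7, -1.6, 0.5]
width: 0.194
clk 5.35 pos [0.5223 0.1385 0.0763] xheading -169.27 tilt z [ 0. -0. -1.] F [ 0.7 -1.6  0.5] w 0.194 j7 1.46
delta tool cm [0.03 0.01 0.03]
turn deg (tool z down: + is cw from above) 179.93 or -0.07
```

Gripped on 18 mm of handle. I'll lift straight up with a firmer grip.

```bash
python3 -m crank '[[[0,0,0],0,255],[[0,0,-1],0,255],[[0,0,-1.5],0,255],[[0,0,-2],0,255],[[0,0,-2],0,255]]' 50;python3 -m crank '[[[0,0,-3],0,255],[[0,0,-3],0,255],[[0,0,-1],0,255],[[0,0,0],0,255]]'; python3 - <<'E'
from h import *
go(.504,-.245,.17,-27)
for cam in("side","top"):
    p,d=get_image(cam);cv2.imwrite(f"pics/{cam}2.png",p[:,:,::-1])
E
```

```text
clock: 5.85
position: [0.5218, 0.1388, 0.1423]
ee_rot: [0.294, -3.127, -0.0]
force: [0.3, 0.0, -1.3]
width: 0.195
clock: 6.25
position: [0.5229, 0.1391, 0.2127]
ee_rot: [-0.294, 3.125, 0.002]
force: [-0.0, 0.0, -2.3]
width: 0.195
clk 6.25 pos [0.5229 0.1391 0.2127] xheading -169.25 tilt z [ 0.003  0.001 -1.   ] F [-0.   0.  -2.3] w 0.195 j7 1.44
delta tool cm [  9.03 -37.39   4.21]
turn deg (tool z down: + is cw from above) -142.25 or 37.75
```

View pics/side2.png

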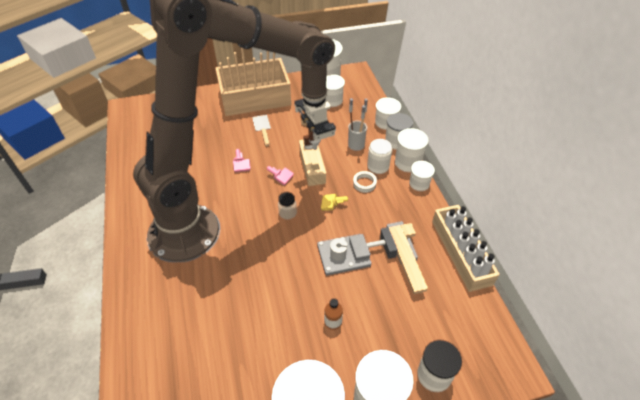

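View pics/top2.png

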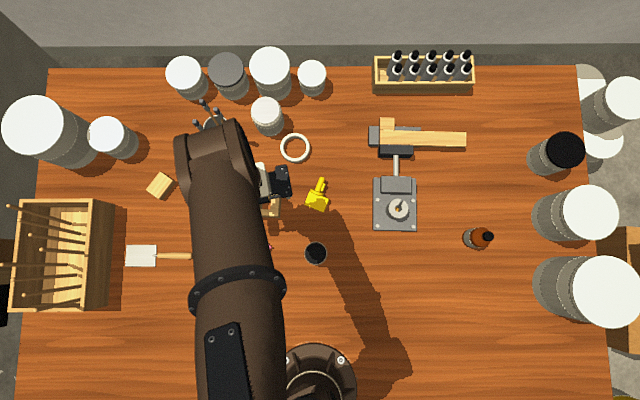

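The key is held, with the wrist showing about 2.3 N of weight. I'll carry it over to the hub.

```bash
python3 -m crank '[[[0.4,-1.6,0],0,255],[[0.75,-3.1,0],0,255],[[0.75,-3.1,0],0,255],[[0.75,-3.1,0],0,255],[[0.75,-3.1,0],0,255]]';python3 -m crank '[[[0.75,-3.1,0],0,255],[[0.75,-3.1,0],0,255],[[0.75,-3.1,0],0,255],[[0.75,-3.1,0],0,255],[[0.75,-3.1,0],0,255]]';python3 -m crank '[[[0.75,-3.1,0],0,255],[[0.75,-3.1,0],0,255],[[0.4,-1.7,0],0,255],[[0,0,0],7,255],[[0,0,0],7,255]]'; python3 -m crank '[[[0,0,0],7,255],[[0,0,0],7,255],[[0,0,0],7,255],[[0,0,0],3,255],[[0,0,0],0,255]]'; python3 - <<'E'
from h import *
go(.504,-.245,.148,-27)
E
```

```text
clock: 6.85
position: [0.5136, -0.0076, 0.2098]
ee_rot: [0.293, -3.125, 0.001]
force: [1.2, -0.5, -1.7]
width: 0.195
clock: 7.35
position: [0.5053, -0.1667, 0.2098]
ee_rot: [0.293, -3.125, -0.001]
force: [0.7, 0.0, -2.4]
width: 0.192
clock: 7.85
position: [0.5011, -0.2474, 0.2097]
ee_rot: [-0.101, -3.137, -0.0]
force: [0.5, 0.5, -1.6]
width: 0.194
clock: 8.35
position: [0.5016, -0.2462, 0.2099]
ee_rot: [-0.742, -3.05, 0.001]
force: [-0.1, 0.1, -2.2]
width: 0.193
clk 8.35 pos [ 0.5016 -0.2462  0.2099] xheading 152.66 tilt z [-0.003  0.    -1.   ] F [-0.1  0.1 -2.2] w 0.193 j7 1.62
delta tool cm [-0.17  0.22  6.19]
turn deg (tool z down: + is cw from above) 179.66 or -0.34
```

```bash
python3 -m crank '[[[-0.17,0.22,2],0,255],[[0,0,2],0,255],[[0,0,2],0,255],[[0,0,0.7],0,255],[[0,0,0],0,255]]'; python3 - <<'E'
from h import *
go(.504,-.245,.14,-27)
for cam,(r) in {"side":(210,280,300,380),"top":(170,240,360,440)}.items():
    p,d=get_image(cam);cv2.imwrite(f"pics/{cam}3.png",cv2.resize(p[r[0]:r[1],r[2]:r[3]],None,fx=8,fy=8,interpolation=cv2.INTER_CUBIC)[:,:,::-1])
E
```

```text
clock: 8.85
position: [0.5043, -0.2446, 0.143]
ee_rot: [-0.739, -3.05, -0.0]
force: [0.2, -0.1, -0.8]
width: 0.191
clk 8.85 pos [ 0.5043 -0.2446  0.143 ] xheading 152.77 tilt z [-0.003  0.001 -1.   ] F [ 0.2 -0.1 -0.8] w 0.191 j7 1.65
delta tool cm [ 0.   -0.05  0.3 ]
turn deg (tool z down: + is cw from above) 179.77 or -0.23
```

View pics/side3.png

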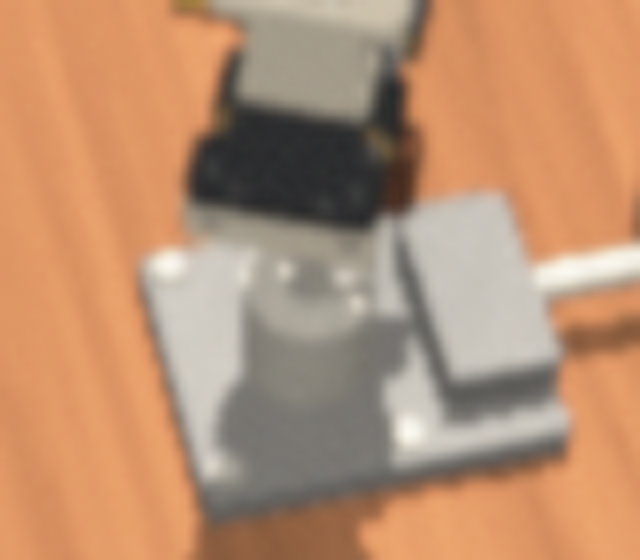

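View pics/top3.png

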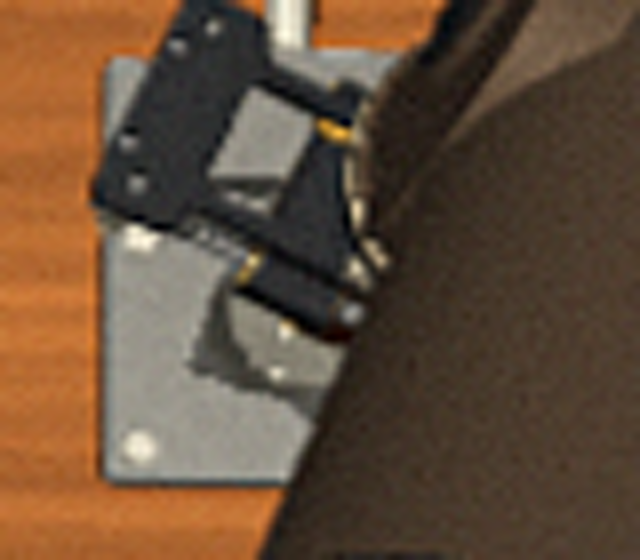

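The key sits over the hub: in the side crop the shaft meets it at (310,280), and the hub body's centre is at column 308 or so. I'll lower it gently and watch the force.

```bash
python3 -m crank '[[[0,-0.05,0.5],0,255],[[0,0,0.5],0,255],[[0,0,0.2],0,255],[[0,0,0],0,255]]'; python3 -m crank '[[[0,0,0.2],0,255],[[0,0,0],0,255]]'; python3 -m crank '[[[0,0,0.2],0,255],[[0,0,0],0,255]]'; python3 -m crank '[[[0,0,0.2],0,255],[[0,0,0],0,255]]'
```

```text
clock: 9.35
position: [0.5051, -0.2448, 0.1319]
ee_rot: [-0.74, -3.053, -0.0]
force: [0.5, -0.2, -1.9]
width: 0.193
clock: 9.55
position: [0.5053, -0.2449, 0.1301]
ee_rot: [-0.74, -3.053, -0.0]
force: [-0.0, 0.6, -2.3]
width: 0.189
clock: 9.75
position: [0.5052, -0.2449, 0.128]
ee_rot: [-0.74, -3.053, -0.0]
force: [1.0, 0.5, -1.9]
width: 0.192
clock: 9.95
position: [0.5053, -0.2453, 0.1262]
ee_rot: [0.741, 3.053, -0.0]
force: [0.1, -1.1, -1.3]
width: 0.192
```

```bash
python3 -m crank '[[[0,0,0.3],0,255],[[0,0,0],0,255]]'; python3 -m crank '[[[0,0,0.3],0,255],[[0,0,0],0,255]]'; python3 -m crank '[[[0,0,0.2],0,255],[[0,0,0],0,255]]';  python3 -m crank '[[[0,0,0.2],0,255],[[0,0,0],0,255]]'
```

```text
clock: 10.15
position: [0.505, -0.2453, 0.1229]
ee_rot: [-0.741, -3.053, 0.001]
force: [-0.1, -1.9, -4.0]
width: 0.193
clock: 10.35
position: [0.505, -0.2453, 0.1199]
ee_rot: [-0.741, -3.053, 0.001]
force: [-2.1, -3.1, -3.9]
width: 0.196
clock: 10.55
position: [0.5051, -0.2453, 0.118]
ee_rot: [-0.741, -3.053, 0.001]
force: [-0.6, -3.5, -3.2]
width: 0.192
clock: 10.75
position: [0.5051, -0.2454, 0.1161]
ee_rot: [0.741, 3.053, -0.001]
force: [-2.1, -4.1, -1.6]
width: 0.195
```

The shaft is in the bore. The side force of about -4 N in y means the hub lies slightly towards -y, so I'll shift to relieve it and then bring the rib to the face.

```bash
python3 -m crank '[[[0,-0.1,0],0,255],[[0,0,0],0,255]]'; python3 -m crank '[[[0,0,0.1],0,255],[[0,0,0],0,255]]'; python3 -m crank '[[[0,0,0.1],0,255],[[0,0,0],0,255]]';  python3 -m crank '[[[0,0,0.1],0,255],[[0,0,0],0,255]]'
```

```text
clock: 10.95
position: [0.505, -0.2455, 0.1161]
ee_rot: [0.74, 3.053, 0.001]
force: [-0.6, -2.2, -2.2]
width: 0.194
clock: 11.15
position: [0.505, -0.2455, 0.1151]
ee_rot: [-0.74, -3.053, -0.001]
force: [-0.9, -1.0, -2.6]
width: 0.196
clock: 11.35
position: [0.5049, -0.2455, 0.1141]
ee_rot: [-0.74, -3.053, -0.001]
force: [-0.4, -1.5, -2.2]
width: 0.192
clock: 11.55
position: [0.5049, -0.2455, 0.113]
ee_rot: [-0.74, -3.053, -0.001]
force: [-0.3, -0.4, -2.5]
width: 0.195
```

```bash
python3 -m crank '[[[0,0,0.15],0,255],[[0,0,0],0,255]]'; python3 -m crank '[[[0,0,0.15],0,255],[[0,0,0],0,255]]'; python3 -m crank '[[[0,0,0.2],0,255],[[0,0,0],0,255]]';  python3 -m crank '[[[0,0,0.2],0,255],[[0,0,0],0,255]]'; python3 -c "
from h import *
print(monitor.observe()['ft_torque'])"
```

```text
clock: 11.75
position: [0.5048, -0.2455, 0.1115]
ee_rot: [-0.74, -3.053, -0.001]
force: [0.2, -0.2, -2.7]
width: 0.194
clock: 11.95
position: [0.5048, -0.2455, 0.11]
ee_rot: [-0.74, -3.053, -0.0]
force: [-0.1, 0.6, -1.3]
width: 0.196
clock: 12.15
position: [0.5047, -0.2457, 0.1079]
ee_rot: [-0.74, -3.053, -0.0]
force: [0.6, -0.1, -2.0]
width: 0.189
clock: 12.35
position: [0.5047, -0.2457, 0.1059]
ee_rot: [-0.74, -3.053, -0.0]
force: [0.1, -0.4, -2.3]
width: 0.193
[ 0.02690469 -0.00690227 -0.03086536]
```

The rib dropped straight into the keyway, with the tip about 25 mm below the face and no resistance. Now I'll push against the spring.

```bash
python3 -m crank '[[[0,0,0.3],0,255],[[0,0,0.3],0,255],[[0,0,0],0,255]]'; python3 -m crank '[[[0,0,0.3],0,255],[[0,0,0],0,255]]'; python3 -m crank '[[[0,0,0.3],0,255],[[0,0,0],0,255]]';  python3 -m crank '[[[0,0,0.3],0,255],[[0,0,0],0,255]]'; python3 -m crank '[[[0,0,0.3],0,255],[[0,0,0],0,255]]'
```

```text
clock: 12.65
position: [0.5049, -0.2459, 0.1001]
ee_rot: [0.74, 3.053, -0.0]
force: [-0.8, 0.4, 3.1]
width: 0.191
clock: 12.85
position: [0.505, -0.2459, 0.0972]
ee_rot: [0.74, 3.053, 0.0]
force: [-0.5, 1.6, 3.4]
width: 0.188
clock: 13.05
position: [0.5049, -0.2459, 0.0942]
ee_rot: [0.74, 3.053, -0.0]
force: [-1.4, 0.9, 4.7]
width: 0.193
clock: 13.25
position: [0.505, -0.2459, 0.0913]
ee_rot: [0.74, 3.053, 0.0]
force: [-1.2, 1.6, 6.6]
width: 0.193
clock: 13.45
position: [0.505, -0.2459, 0.0883]
ee_rot: [0.74, 3.053, 0.0]
force: [-2.1, 0.9, 7.6]
width: 0.197
```

```bash
python3 -m crank '[[[0,0,0.1],0,255],[[0,0,0],0,255]]'; python3 -m crank '[[[0,0,0.1],0,255],[[0,0,0],0,255]]'; python3 -m crank '[[[0,0,0.1],0,255],[[0,0,0],0,255]]'
```

```text
clock: 13.65
position: [0.505, -0.2459, 0.0875]
ee_rot: [0.74, 3.053, 0.0]
force: [-1.1, 2.2, 7.7]
width: 0.194
clock: 13.85
position: [0.505, -0.2459, 0.0866]
ee_rot: [0.74, 3.053, 0.0]
force: [-1.7, 1.4, 7.5]
width: 0.194
clock: 14.05
position: [0.505, -0.2459, 0.0862]
ee_rot: [0.74, 3.052, 0.001]
force: [-4.5, 2.7, 15.7]
width: 0.197
```

The force jumped to 15.7 N at TCP z = 0.0862, and I expected the collar to seat at 0.0863. I'll hold there and check.

```bash
python3 -m crank '[[[0,0,0.03],0,255],[[0,0,0],0,255],[[0,0,0],0,255],[[0,0,0],0,255],[[0,0,0],0,255]]'; python3 -m crank '[[[0,0,0],0,255],[[0,0,0],0,255],[[0,0,0],0,255],[[0,0,0],0,255],[[0,0,0],0,255]]'; python3 - <<'E'
from h import *
go(.505,-.246,.086,-27)
p,d=get_image("side");cv2.imwrite("pics/side4.png",cv2.resize(p[210:280,300:380],None,fx=8,fy=8,interpolation=cv2.INTER_CUBIC)[:,:,::-1])
E
```

```text
clock: 14.55
position: [0.5051, -0.2459, 0.0863]
ee_rot: [0.74, 3.052, 0.001]
force: [-5.1, 3.0, 18.9]
width: 0.191
clock: 15.05
position: [0.505, -0.2459, 0.0862]
ee_rot: [0.74, 3.052, 0.001]
force: [-5.3, 3.3, 19.4]
width: 0.195
clk 15.05 pos [ 0.505  -0.2459  0.0862] xheading 152.73 tilt z [ 0.001  0.    -1.   ] F [-5.3  3.3 19.4] w 0.195 j7 1.69
delta tool cm [-0.   -0.01  0.02]
turn deg (tool z down: + is cw from above) 179.73 or -0.27
```

View pics/side4.png

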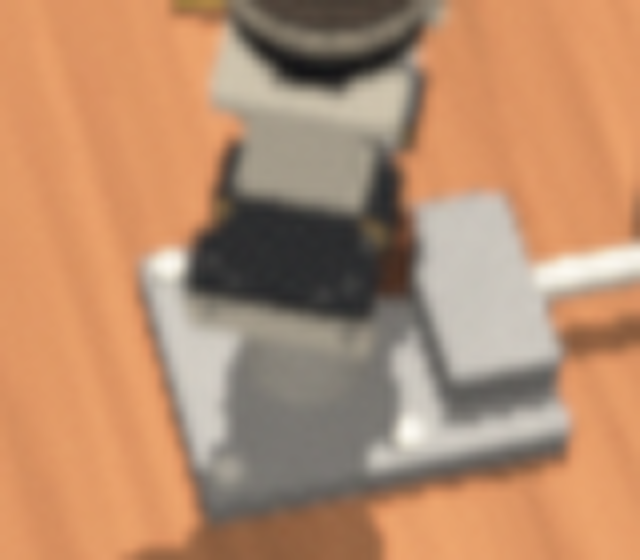

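The key is down: the fingers at (280,320) sit right above the hub, the dark handle still shows at (397,265), and the force is steady at 19 N. I'm handing it in.

```bash
python3 -c "
from cell import workorder
print(workorder.sign_off())"
```

```text
the job is handed in; nothing more can be done
None
```

I took the long-handled drive key from the rack's right-hand hole (top view), put it into the hub, and pushed it fully down. I signed off still gripping it and holding it down; the sign-off gives no verdict.

- **Rib in the keyway:** I turned the key to about -27° before going in. The rib slid in on the first try, with no resistance past the 16 mm point where it would have rested if misaligned.
- **Pressing the spring:** the upward push rose the way the spring should, about 10 N at 12 mm of pin travel after allowing for the key's weight. It then jumped to 15.7 N at tool height 0.0862 m, against the 0.0863 m I expected for the collar on the hub.
- **Last check:** the hold was steady for 1 s at about 19 N, with the tool upright and the opening at about 18 mm, so the key is still gripped.
- **Disagreements:** the two cameras differed by about 4° on the slot angle and 4 mm on the hub's y position; contact forces settled the position. A side force of about 6 N remained at the end.
- **Not checked:** the pin's travel was judged only from height and force. I didn't re-measure the other objects at the end, but there was no sign of touching any.

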